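# Bring the print press down by one turn of its hand wheel

## Task

The platen of the small print press hangs just one turn of its screw above the pack of fresh prints. With closed fingertips or the outside of the fingers, push the hand wheel round clockwise (seen from above) by the upright handle on its rim through exactly one full turn, so that the handle is back where it started and the platen lies on the felt, then take the hand away. Do not grip the handle, do not push on the rim or spokes, do not run past the full turn (it would crush the prints), and leave everything else on the table where it is.

Things in the scene. Friction and masses are not known exactly. Their poses are not given: they have to be found in the camera images.
- wheel (a joint): turn of the press's hand wheel about its upright axis, rad: 0 at the start, grows clockwise seen from above, 6.283 after one full turn. Stiff (needs about 5 to 6 N at the handle), has no spring, and stays where it is left. Each clockwise turn lowers wheel, handle and platen together by 10 mm
- wheel_hub (a point): centre of the hand wheel, on its upright axis, at the height of the middle of the rim (about 253 mm above the table at the start). The wheel is level, dark steel: rim of 16 mm round bar, 105 mm mean radius, three spokes at 120 degrees, a hub of 26 mm radius that rises 23 mm above this point. The wheel is the highest part of the press
- rim: rim and three spokes of the hand wheel; origin on the wheel's axis, 53 mm below the middle of the rim; its x axis points from the wheel's axis to the handle, z up
- handle: the wheel's single upright handle: turned light wood, round, 26 mm diameter (20 mm at both ends), 60 mm tall, standing on the rim where one spoke meets it, 105 mm from the wheel's axis; it spins freely on its pin. Origin at the centre of its lower end, 10 mm above the top of the rim; z up. Nothing else on the wheel stands up beside it
- handle_mid (a point): middle of the handle on its own axis, 30 mm above its lower end and 40 mm above the top of the rim (about 301 mm above the table at the start)
- press: print press fixed to the table, grey, 250 x 330 mm, origin under its centre at table height; bed, two round columns 140 mm either side of the middle along its y axis, bridge and column nuts up to 214 mm high, screw in the middle with the hand wheel above. The pack of prints with grey felt lies on its bed
- bottle_tall: loose blue paint bottle with a white nozzle, 66 mm diameter, 205 mm tall, upright; origin under its centre. To be left alone
- bottle_small: loose yellow paint bottle with a white nozzle, 54 mm diameter, 165 mm tall, upright; origin under its centre. To be left alone
- tape: loose roll of masking tape lying flat, 104 mm diameter, 46 mm high; origin under its centre. To be left alone
- knife: loose blue snap-off knife, 150 x 20 x 16 mm, lying along its x; origin under its centre. To be left alone
- tub: loose white open tub, 100 mm diameter, 105 mm tall; origin under its centre. To be left alone
- brayer: loose ink roller with wooden handle, about 200 x 100 x 36 mm, lying along its x; origin on the table between handle and roller. To be left alone
- squeegee: loose blue squeegee with a T handle, about 165 x 190 x 26 mm, lying flat, handle to its -x; origin under the middle of its bar. To be left alone

How it is judged:
By the outcome, as a careful person would: the job done as asked, in the order asked, and still so for the second after the job is handed in, with the robot touching nothing.
It also fails if it takes over 58 s, if anything falls off the work surface, if the arm or the gripper's body presses on something with over 40 N, if the wrist force passes 120 N, or if a joint passes its speed limit or range.

## Robot

A 6-joint arm with a two-finger parallel gripper is mounted at the origin on the work surface. World frame = base frame: x ahead of the robot, y to its left, z up, the work surface at z = 0. Lengths are in m, angles in rad, forces in N, time in s.
With the tool pointing down it reaches from about 0.275 to 0.85 m from the base axis. Payload 19 kg.
Tool frame: the origin (TCP) lies midway between the tips of the shut fingers; the grasp point (between the pads) lies 19 mm behind it; z points along the fingers, y is the line along which they close (so a half turn about z gives the same grasp; the last joint's range is limited). The gripper opens to 85 mm and grips with 20 to 120 N. Pads are 22 mm wide; open, the fingers measure 114 mm over their backs; the gripper's body (76 mm by 85 mm) begins 54 mm behind the grasp point. The pads swing forward as they close: fully open they stand 13 mm farther back than shut.
Start: joints at [1.003, 0.15, 1.437, -0, 1.554, -0.134], TCP at [0.242, 0.522, 0.231] pointing down, gripper open.
Joint ranges: [-2.8, 2.8], [-0.68, 2.1], [0.12, 2.68], [-1.39, 4.53], [0.16, 2.79], [-2.81, 2.81]. Speed limits (rad/s): [1.89, 1.89, 2.22, 3.01, 3.01, 3.01].

## Interface

Orientations are given as a unit quaternion [w, x, y, z].
In Python, from cell import * gives the robot as it stands. Calls block until the motion is done:
- goto(position, orientation): joint-space move of the TCP to a pose.
- movel(position, attitude=None, rate=0.15, max_force=None): straight line of the TCP; attitude=None keeps the orientation; rate is the mean speed in m/s. With max_force (N) it stops when the force on the tool has changed by that much, and returns True; else False.
- goto_joints(angles): joint-space move.
- open_jaws() and gripper_close(): open the fingers fully, or close them until they stop; the grip force is fixed at half the most.
- hold(seconds).
- solve_ik(position, orientation): joint angles nearest the present ones, or None.
- sense(): the state.
- read_camera(name): name is "side" or "top"; returns a dict with "color" (480x640x3 uint8, red, green, blue), "fx", "fy", "cx", "cy" (pixels), "view" (4x4, takes a point from world to camera coordinates). Camera axes: x right, y up, looking along -z (the intrinsics and any distortion apply to the point x, -y, -z); pixel columns grow to the right and rows downward; lengths in m; the calibration is good to about 2 mm. A picture is of the moment at which its call begins. There is no depth.
A pose or a line that the arm cannot do raises MotionError and nothing moves.
- hand_in(): hands the job in; it is judged then, once.
The state is a dict: "time": time; "joint_positions": joint angles; "joint_vel": joint speeds; "tau": joint torques, N m; "ee_pos": TCP position; "tool_rot": TCP orientation; "wrist_force": force on the tool from outside, world axes, zero at the start; "torque": the same for the moment, N m; "finger_gap": opening from 0.0 (shut) to 1.0 (fully open); "gripper_force": force on a finger pad.
Only numpy, scipy, OpenCV 4.12 (cv2) and the standard library are available. Lean on these libraries where they do the work, as an engineer would, in place of code of your own. Each camera call takes 0.05 s, during which the arm holds its last target. There are 200 camera calls.

## Working session

There is one attempt and no reset: what is moved stays moved. The work goes in short steps, each a Python script; the robot and the scene stay as the last script left them, time stands still between calls to the robot, and variables do not carry over. Pictures are saved under pics/ and viewed, at most 10 in all, crops included, and the job is handed in when it is done.

```bash
ls; mkdir -p pics; python3 - <<'E'
from cell import *
import cv2
for n in("top","side"):
    c=read_camera(n); cv2.imwrite(f"pics/{n}0.png",c["color"][:,:,::-1]); print({k:v for k,v in c.items() if k!="color"})
s=sense(); print(s)
E
```

```text
pics
{'fx': 541.3717277240441, 'fy': 541.3717277240441, 'cx': 318.0473191780281, 'cy': 246.7232320746985, 'view': array([[ 0.00561711, -0.99991745, -0.01155567,  0.01320418],
       [ 0.99623855,  0.00459644,  0.08653103, -0.63259748],
       [-0.08647077, -0.01199826,  0.99618214, -1.28387991],
       [ 0.        ,  0.        ,  0.        ,  1.        ]])}
{'fx': 599.6915666417465, 'fy': 599.6915666417465, 'cx': 313.473325173257, 'cy': 243.3044267397222, 'view': array([[ 0.83270398, -0.55370096, -0.00439575, -0.49751836],
       [ 0.29493559,  0.43680328,  0.84983286, -0.3436672 ],
       [-0.4686332 , -0.70895567,  0.52703395, -1.2596924 ],
       [ 0.        ,  0.        ,  0.        ,  1.        ]])}
{'time': 0.1, 'joint_positions': array([ 1.00300837e+00,  1.50907343e-01,  1.43795257e+00, -8.24539794e-07,
        1.55379575e+00, -1.33983923e-01]), 'joint_vel': array([ 0.00125886, -0.00029361, -0.00176678,  0.00121944, -0.0010251 ,
       -0.00016038]), 'tau': array([ 4.05462430e-03, -7.14386272e+01, -5.71802473e+01,  7.53091030e-07,
        7.12337176e-03, -1.00765210e-04]), 'ee_pos': array([0.24157716, 0.52154728, 0.23075932]), 'tool_rot': array([-1.82306450e-04,  2.15205231e-01,  9.76568700e-01, -4.99259623e-04]), 'wrist_force': array([-0.6866776 , -0.84698538,  0.40278697]), 'torque': array([-0.03562923,  0.00686802, -0.03129796]), 'gripper_force': 0.0, 'finger_gap': 1.0053444300761902}
```

View pics/top0.png

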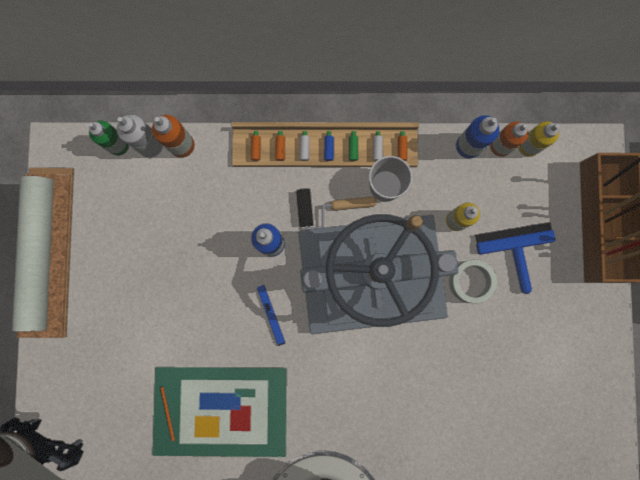

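View pics/side0.png

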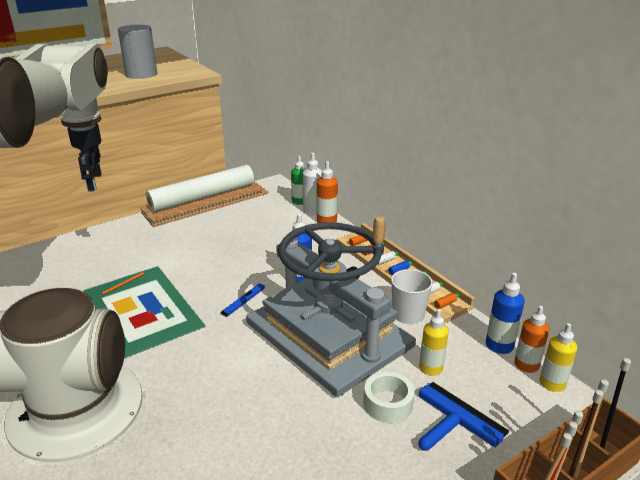

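The top view shows the wheel, with its hub near (382,270) and the handle at (416,222). Up in the image is +x and left is +y. In the side view the handle stands at (379,230) and the hub is near (330,250). Next I'll measure the hub and handle.

```bash
cat > h.py <<'E'
import numpy as np, cv2
def ray(c,u,v):
    R=c["view"][:3,:3]; t=c["view"][:3,3]
    d=R.T@np.array([(u-c["cx"])/c["fx"],-(v-c["cy"])/c["fy"],-1.]); return -R.T@t,d/np.linalg.norm(d)
def onplane(c,u,v,z):
    o,d=ray(c,u,v); return o+d*(z-o[2])/d[2]
def meet(r1,r2):
    (a,d),(b,e)=r1,r2
    s=np.linalg.lstsq(np.c_[d,-e],b-a,rcond=None)[0]; p,q=a+s[0]*d,b+s[1]*e
    return (p+q)/2,np.linalg.norm(p-q)
def wood(c,roi):
    x0,y0,x1,y1=roi; h=cv2.cvtColor(c["color"],cv2.COLOR_RGB2HSV)[y0:y1,x0:x1]
    m=cv2.inRange(h,(8,70,90),(24,255,255))
    n,l,s,ce=cv2.connectedComponentsWithStats(m)
    i=1+np.argmax(s[1:,4]); return ce[i]+[x0,y0],s[i]+[x0,y0,0,0,0]
E
python3 - <<'E'
from cell import *
from h import *
t,s=read_camera("top"),read_camera("side")
a,sa=wood(t,(403,210,430,236)); b,sb=wood(s,(365,208,392,252)); print(a,sa,b,sb)
P,e=meet(ray(t,*a),ray(s,*b)); print("handle",P,e, onplane(t,*a,.31),onplane(s,*b,.301))
# rim: ellipse through dark outer contour
g=cv2.cvtColor(t["color"],cv2.COLOR_RGB2GRAY)
c=cv2.HoughCircles(cv2.GaussianBlur(g,(3,3),0),cv2.HOUGH_GRADIENT_ALT,1.5,10,param1=150,param2=.6,minRadius=45,maxRadius=65)
print(c)
if c is not None:
  for q in c[0]: print(onplane(t,q[0],q[1],.253), q[2]*1.05/541)
hub=onplane(t,382,269.5,.276); print("hub by eye",hub)
cv2.imwrite("pics/crop.png",cv2.hconcat([cv2.resize(t["color"][200:340,310:450,::-1],(400,400)),cv2.resize(s["color"][200:300,270:410,::-1],(400,400))]))
hd=cv2.cvtColor(t["color"],cv2.COLOR_RGB2HSV); print(hd[222,412:422].tolist())
E
```

```text
[416.63366337 220.78217822] [411 216  12  11 101] [378.36927224 229.97574124] [365 216  27  29 371]
handle [ 0.65604816 -0.17338221  0.30037336] 0.00868959571549023 [ 0.65840055 -0.17424475  0.31      ] [ 0.65082718 -0.17298288  0.301     ]
[[[381.      268.5      53.25326]]]
[ 0.56992964 -0.11208842  0.253     ] 0.1033566
hub by eye [ 0.56690614 -0.11162883  0.276     ]
[[18, 104, 118], [17, 104, 135], [17, 104, 135], [17, 104, 137], [17, 105, 143], [17, 102, 145], [17, 101, 147], [16, 109, 148], [16, 105, 153], [17, 101, 137]]
```

View pics/crop.png

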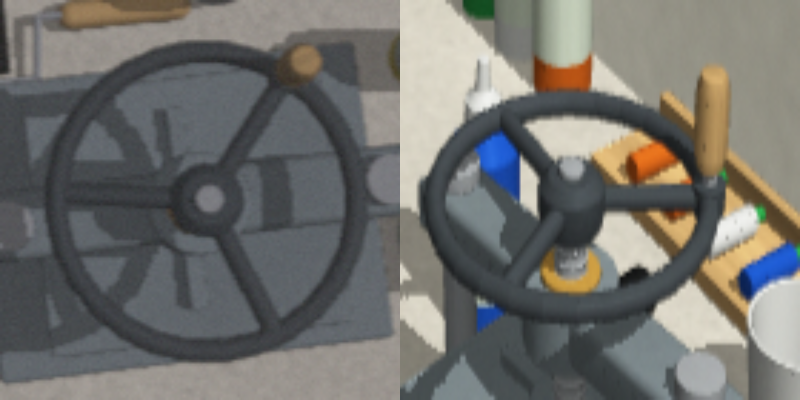

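The crop gives a rim outline centred at about (382.1,269.6) in the top view. The handle is at about (416.7,221) in the top view and (379.2,230) in the side view; the side mask had picked up part of the tray.

```bash
python3 - <<'E'
from cell import *
from h import *
t,s=read_camera("top"),read_camera("side")
hub=onplane(t,382.1,269.65,.253); print("hub",hub)
P,e=meet(ray(t,416.7,221),ray(s,379.2,230)); print(P,e,onplane(s,379.2,230,.301),onplane(t,416.7,221,.316))
# side hub: rim outline ellipse, crop x 423..724, y 92..322
print("hub side",onplane(s,270+(573.5-400)*.35,200+207*.25,.253))
for H in(P,onplane(s,379.2,230,.301),onplane(t,416.7,221,.316)):
    d=(H-hub)[:2]; print(np.hypot(*d),np.degrees(np.arctan2(d[1],d[0])))
phi=np.arctan2(*(P-hub)[1::-1])
for add in(0,90,180,270):
    psi=phi-np.pi/2+np.radians(add)   # tool y dir
    a=psi+np.pi/2                     # tool x dir for z down: x = y rotated +90
    q=[0,np.cos(a/2),np.sin(a/2),0]
    r=[]
    for k in range(0,361,45):
        th=phi-np.radians(k)+.28
        j=solve_ik([hub[0]+.105*np.cos(th),hub[1]+.105*np.sin(th),.285],q); r.append(None if j is None else np.round(j,2)[[0,1,2,4,5]].tolist())
    print(add,r)
E
```

```text
hub [ 0.56764683 -0.11426897  0.253     ]
[ 0.65648693 -0.17409245  0.3003027 ] 0.006679764044571728 [ 0.65223447 -0.17405714  0.301     ] [ 0.65716965 -0.17334052  0.316     ]
hub side [ 0.56019113 -0.12560921  0.253     ]
0.10710468196495161 -33.95568059882901
0.1035842354455462 -35.25340051490059
0.10725568649250267 -33.41878343379546
0 [[-0.33, 0.37, 1.05, 1.72, 1.83], [-0.44, 0.3, 1.15, 1.69, 1.72], [-0.51, 0.14, 1.34, 1.66, 1.65], [-0.48, -0.02, 1.51, 1.65, 1.68], [-0.34, -0.07, 1.56, 1.65, 1.83], [-0.19, 0.02, 1.47, 1.65, 1.98], [-0.15, 0.19, 1.28, 1.67, 2.01], [-0.22, 0.33, 1.11, 1.7, 1.95], [-0.33, 0.37, 1.05, 1.72, 1.83]]
90 [[-0.33, 0.37, 1.05, 1.72, 0.26], [-0.44, 0.3, 1.15, 1.69, 0.15], [-0.51, 0.14, 1.34, 1.66, 0.08], [-0.48, -0.02, 1.51, 1.65, 0.11], [-0.34, -0.07, 1.56, 1.65, 0.26], [-0.19, 0.02, 1.47, 1.65, 0.4], [-0.15, 0.19, 1.28, 1.67, 0.44], [-0.22, 0.33, 1.11, 1.7, 0.38], [-0.33, 0.37, 1.05, 1.72, 0.26]]
180 [[-0.33, 0.37, 1.05, 1.72, -1.31], [-0.44, 0.3, 1.15, 1.69, -1.42], [-0.51, 0.14, 1.34, 1.66, -1.49], [-0.48, -0.02, 1.51, 1.65, -1.46], [-0.34, -0.07, 1.56, 1.65, -1.31], [-0.19, 0.02, 1.47, 1.65, -1.17], [-0.15, 0.19, 1.28, 1.67, -1.13], [-0.22, 0.33, 1.11, 1.7, -1.19], [-0.33, 0.37, 1.05, 1.72, -1.31]]
270 [None, None, None, None, None, [-0.19, 0.02, 1.47, 1.65, -2.74], [-0.15, 0.19, 1.28, 1.67, -2.7], [-0.22, 0.33, 1.11, 1.7, -2.76], None]
```

```bash
cat > g.py <<'E'
import numpy as np
hub=np.array([.567,-.116]); phi=np.radians(-33.5); R=.1055
H=hub+.105*np.array([np.cos(phi),np.sin(phi)])
tan=np.array([np.sin(phi),-np.cos(phi)])      # clockwise tangent at the handle
q=[0,np.cos((phi+np.pi/2)/2),np.sin((phi+np.pi/2)/2),0]   # tool y radial, x along tangent
E
python3 - <<'E'
from cell import *
from g import *
import cv2
gripper_close()
p=sense()["ee_pos"]; movel([p[0],p[1],.42],rate=.25)
A=H-.055*tan
goto([*A,.42],q); movel([*A,.285],rate=.12); hold(.3)
s=sense(); print(s["time"],s["ee_pos"],s["wrist_force"],s["finger_gap"])
cv2.imwrite("pics/a.png",cv2.hconcat([read_camera(n)["color"][150:330,x:x+240,::-1] for n,x in(("top",280),("side",240))]))
hit=movel([*(H-.018*tan),.285],rate=.015,max_force=3)
s=sense(); d=s["ee_pos"][:2]-H
print(hit,s["time"],s["ee_pos"],s["wrist_force"],"along",d@tan,"rad",np.hypot(*(s["ee_pos"][:2]-hub)))
cv2.imwrite("pics/b.png",cv2.hconcat([read_camera(n)["color"][150:330,x:x+240,::-1] for n,x in(("top",280),("side",240))]))
E
python3 -c "
import cv2
a=cv2.vconcat([cv2.imread('pics/a.png'),cv2.imread('pics/b.png')]);cv2.imwrite('pics/ab.png',cv2.resize(a,(780,585)))"
```

```text
6.325 [ 0.68497553 -0.12808095  0.28524867] [0.29393354 0.58218666 0.11010074] -0.005663173071974492
True 8.1667 [ 0.66867793 -0.15253333  0.28462664] [-0.01065347 -0.16756893 -0.01849211] along -0.025655183874421856 rad 0.10804205079645907
```

View pics/ab.png

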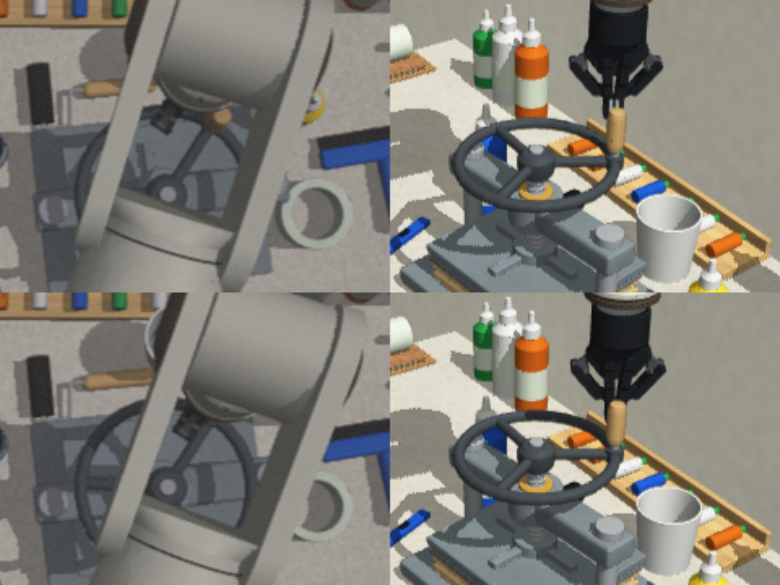

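The second pair of pictures shows the shut fingers touching the handle on its trailing side. Contact came 25.7 mm behind the handle's estimated centre, where I expected about 24 mm. After exactly one turn the tool must stand at this same xy, 10 mm lower. I'll push the first 330° now.

```bash
python3 - <<'E'
from cell import *
from g import *
import cv2, json
c0=sense()["ee_pos"]; json.dump(list(c0),open("c0.json","w"))
v=c0[:2]-hub; th0=np.arctan2(v[1],v[0]); r=np.hypot(*v)
for k in range(10,331,10):
    t=np.radians(k); th=th0-t
    hit=movel([hub[0]+r*np.cos(th),hub[1]+r*np.sin(th),.2848-.01*k/360+.006*np.sin(t)**2],q,rate=.07,max_force=30)
    s=sense()
    if hit or k%30==0: print(k,hit,round(s["time"],2),np.round(s["wrist_force"],1),np.round(s["ee_pos"],4))
    if hit: break
cv2.imwrite("pics/c.png",cv2.resize(cv2.hconcat([read_camera(n)["color"][150:330,x:x+240,::-1] for n,x in(("top",280),("side",240))]),(800,300)))
E
```

```text
30 False 9.52 [-0.3 -0.2  0.1] [ 0.6368 -0.1985  0.2856]
60 False 10.77 [-0.5  0.2 -0.1] [ 0.5864 -0.2223  0.2878]
90 False 12.02 [ 0.6 -0.2  0.3] [ 0.5306 -0.2176  0.2883]
120 False 13.27 [0.8 0.4 0.2] [ 0.4847 -0.1859  0.2859]
150 False 14.52 [-0.1 -0.5  0.2] [ 0.4608 -0.1352  0.2821]
180 False 15.77 [ 0.2 -0.6  0.5] [ 0.4654 -0.0795  0.2797]
210 False 17.02 [-0.1  0.1 -0.9] [ 0.4971 -0.0336  0.2804]
240 False 18.27 [-0.2  0.4  1.2] [ 0.5477 -0.0097  0.2826]
270 False 19.52 [0.3 1.1 0.4] [ 0.6035 -0.0144  0.2832]
300 False 20.77 [0.5 0.6 0.6] [ 0.6494 -0.0462  0.2809]
330 False 22.02 [-0.4  0.2 -0.6] [ 0.6731 -0.0968  0.277 ]
```

View pics/c.png

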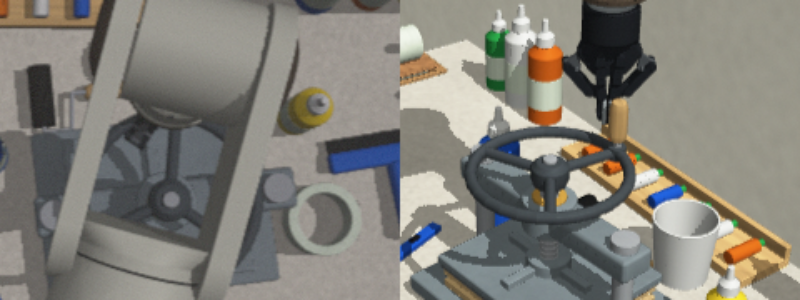

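The wheel is following, and the handle is now about 30° short of where it started. I'll finish slowly to the contact point, back off and check.

```bash
cat > fin.py <<'E'
from cell import *
from g import *
from h import *
import json
def away():
    p=sense()["ee_pos"]; b=p[:2]-.03*tan
    movel([*b,p[2]],rate=.08); movel([*b,.42],rate=.2)
    goto([.35,.35,.42],q)
def look(f):
    t,s=read_camera("top"),read_camera("side"); print(sense()["time"],wood(t,(403,210,430,236)))
    cv2.imwrite(f,cv2.hconcat([cv2.resize(t["color"][200:340,310:450,::-1],(400,400)),cv2.resize(s["color"][200:300,270:410,::-1],(400,400))]))
E
python3 - <<'E'
from fin import *
c0=np.array(json.load(open("c0.json")))
v=c0[:2]-hub; th0=np.arctan2(v[1],v[0]); r=np.hypot(*v)
for k in(340,350,356):
    th=th0-np.radians(k); movel([hub[0]+r*np.cos(th),hub[1]+r*np.sin(th),.2848-.01*k/360],q,rate=.05,max_force=30)
print(movel([c0[0],c0[1],.2748],q,rate=.015,max_force=25)); hold(.3)
s=sense(); print(s["time"],(s["ee_pos"][:2]-c0[:2])@tan,s["wrist_force"])
away(); look("pics/d.png")
E
```

```text
False
24.4917 9.848477879859857e-05 [0.29979537 2.00995519 0.57012092]
28.0833 (array([415.7979798, 221.6969697]), array([410, 216,  12,  12,  99]))
```

View pics/d.png

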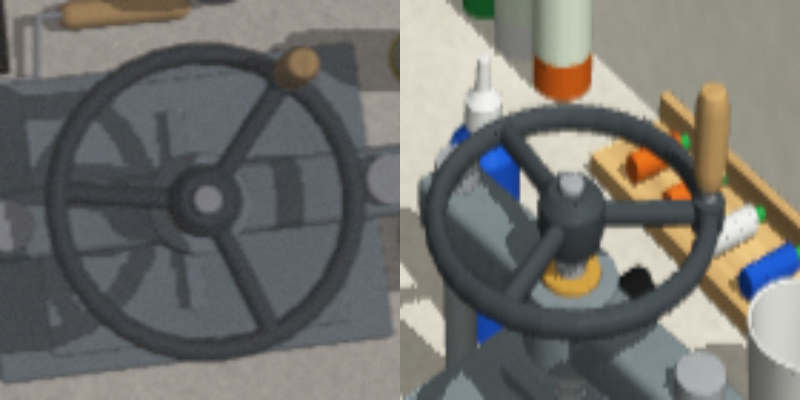

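The handle blob is at (415.8,221.7). For a 10 mm drop at the same angle I expect (415.7,221.5), so the turn is complete to about 0.2°, and nothing else in the crop has moved.

```bash
python3 -c "
from cell import *
print(sense()['wrist_force'],hand_in())"
```

```text
the job is handed in; nothing more can be done
[ 0.47004329 -0.14764785  0.51303946] None
```

The wheel was pushed one full clockwise turn by its handle, ending within about 0.2° of its start by the top camera; the hand was then taken clear and the job handed in at about 28 s.

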